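# Pump the ratchet indexing table round to its pointer

## Robot

A 6-joint arm with a two-finger parallel gripper is mounted at the origin on the work surface. World frame = base frame: x ahead of the robot, y to its left, z up, the work surface at z = 0. Lengths are in mm, angles in rad, forces in N, time in s.
With the tool pointing down it reaches from about 275 to 850 mm from the base axis. Payload 19 kg.
Tool frame: the origin (TCP) lies at the very end of the fingers, on their centre line; the grasp point (between the pads) lies 19 mm behind it; z points along the fingers, y is the direction in which the jaws open and shut (so a half turn about z gives the same grasp; the last joint's range is limited). The gripper opens to 85 mm and grips with 20 to 120 N. Pads are 22 mm wide; open, the fingers measure 114 mm over their backs; the gripper's body (76 mm by 85 mm) begins 54 mm behind the grasp point. The pads swing forward as they close: fully open they stand 13 mm farther back than shut.
Start: joints at [-1.433, 0.15, 1.437, -0, 1.554, -0.134], TCP at [154.343, -553.867, 231.267] pointing down, gripper open.
Joint ranges: [-2.8, 2.8], [-0.68, 2.1], [0.12, 2.68], [-1.39, 4.53], [0.16, 2.79], [-2.81, 2.81]. Speed limits (rad/s): [1.89, 1.89, 2.22, 3.01, 3.01, 3.01].

## Interface

Orientations are given as a 3x3 rotation matrix whose columns are the frame's x, y, z axes.
In Python, from bench import bot, optics gives the robot as it stands.
- The arm moves only by the tool drive_tool, never from a script. Its argument "moves" is a list of rows, each a list of 4 numbers: the shift along the tool's x, y, z in m, then the turn about the tool's z in rad. A call has 1 to 5 rows; each row is the pose to reach, as a shift and turn from the pose commanded when the call began, along the tool's axes at that moment; what a row does not reach only later rows make up. A row lasts 1/10 s, in which the tool goes at most 50 mm and 8.59 degrees, less where a joint would pass 70% of its speed; a pose out of reach is approached as far as the arm can. A call with a gripper value outside its range is refused whole. "jaw" is the opening, from 0 (shut) to 1 (fully open), set as the call begins (left out, the last holds). The fingers move at their own pace and stop on an object; "grip_force" is the grip in N (left out, the last holds). Time passes only in rows, so rows that repeat a pose let the fingers close. It gives the time, the measured TCP pose, the force and the opening at its end, in the units of the state.
- bot.sense(): the state, without advancing time (a new reading comes with each control period).
- optics.snapshot(name): name is "scene" or "top" or "wrist"; returns a dict with "image" (480x640x3 uint8, blue, green, red), "depth" (480x640 float32, mm along the optical axis (not along the pixel's ray), 0 where there is no reading), "vfov" (degrees; the focal length in pixels is half the picture's height over the tangent of half this angle, whatever the lens; pixels are square), "cx", "cy" (the principal point, pixels), "eye" and "orientation" of the camera in the world. Camera axes: x right, y down, z forward; pixel columns grow to the right and rows downward; lengths in mm; the calibration is good to about 2 mm. A picture is of the moment at which its call begins.
- bot.job_done(): hands the job in, once; it reports no verdict.
The state is a dict: "time_s": time; "q": joint angles; "joint_velocities": joint speeds; "joint_torque": joint torques, N m; "position": TCP position; "tcp_rot": TCP orientation; "force": force on the tool from outside, world axes, zero at the start; "wrist_torque": the same for the moment, N m; "width": finger opening in mm.
Only numpy, scipy, OpenCV 4.12 (cv2) and the standard library are available. Lean on these libraries where they do the work, as an engineer would, in place of code of your own. Each camera call takes 0.05 s, during which the arm holds its last target. There are 200 camera calls.

## Task

Pump the hand lever of the ratchet indexing table to and fro, a tooth a stroke, until the square ear of the flange on it points straight at the fixed pointer, then let go. Turn it by the lever only: do not touch the toothed table or the flange.

Things in the scene. Friction and masses are not known exactly. Their poses are not given: they have to be found in the camera images.
- dial: Level toothed steel ratchet wheel, 160 mm across, 15 teeth (24 deg each), 28-44 mm above the bench, and a dark steel flange on it (hub top 76 mm). One bright square ear (24 mm wide, 35-77 mm from centre, top 69 mm); ignore the round bosses. Origin: turning axis at bench level; x axis runs out through the ear. Driven counter-clockwise from above; stays where left. Starts 37-89 deg short of the pointer.
- grip (a point): Middle (90 mm up) of the upright black grip, 24 mm round, 45-115 mm up, on a flat lever (top 25 mm) swinging level about the dial's axis at 150 mm: from 107.8 (back stop) to 72.2 deg (front stop) clockwise of the pointer. Counter-clockwise its pawl drives the dial (3 N); clockwise it clicks back free. A full swing is one tooth (the first less or none); ear meets pointer at the front stop, in 2-5.
- pointer (a point): Tip of the fixed steel pointer on a low dark post, 61 mm above the bench, 89 mm from the dial's axis and aimed at it. It stands on the indexing table's fixed grey base plate (235 x 200 x 12 mm). The separate low grey vise with an upright steel bar (to 117 mm up), and the loose things beyond (to 85 mm high), are not part of the job.

How it is judged:
By the outcome, as a careful person would: the job done as asked, in the order asked, and still so for the second after the job is handed in, with the robot touching nothing.
It also fails if it takes over 48 s, if anything falls off the work surface, if the arm or the gripper's body presses on something with over 40 N, if the wrist force passes 120 N, or if a joint passes its speed limit or range.

## Working session

There is one attempt and no reset: what is moved stays moved. The work goes in short steps, Python scripts to look and compute and a tool call to move; the robot and the scene stay as the last step left them, time stands still between calls to the robot, and variables do not carry over. Pictures are saved under pics/ and viewed, about 8 in all and at most 12, crops included, and the job is handed in when it is done.

Besides the shell and the picture viewer there is one more tool, called by a JSON object that holds its "method" and its "body". drive_tool: Moves the arm, as the interface text tells. Its arguments: {"type":"object","properties":{"moves":{"type":"array","items":{"type":"array","items":{"type":"number"}}},"jaw":{"type":"number"},"grip_force":{"type":"number"}},"required":["moves"]}

```bash
mkdir -p pics; ls
cat > h.py <<'E'
import numpy as np,cv2
from bench import bot,optics
def snap(n,f=None):
    s=optics.snapshot(n)
    if f: cv2.imwrite('pics/'+f,s['image'])
    return s
def cloud(s):
    f=240/np.tan(np.radians(s['vfov'])/2);d=s['depth']
    v,u=np.mgrid[0:480,0:640]
    c=np.stack([(u-s['cx'])/f*d,(v-s['cy'])/f*d,d],-1)
    P=c@np.array(s['orientation']).T+np.array(s['eye']);P[d==0]=np.nan
    return P
E
python3 - <<'E'
from h import *
s=snap('top','top1.png');np.save('top.npy',cloud(s));print(s['eye'],s['orientation'],s['vfov'])
s=snap('scene','sc1.png');np.save('sc.npy',cloud(s))
print(bot.sense())
E
```

```text
pics
[ 406.06764877  -24.07550329 1006.37369471] [[-0.01185207 -0.98427964  0.17621897]
 [-0.9999196   0.01246101  0.00234931]
 [-0.00450824 -0.17617696 -0.98434819]] 42.7541577274279
{'time_s': 0.1, 'q': array([-1.43297342e+00,  1.50873650e-01,  1.43796086e+00, -8.90940261e-06,
        1.55379518e+00, -1.33995826e-01]), 'joint_velocities': array([-0.00121644, -0.00021128, -0.00148169, -0.0002694 ,  0.00097284,
       -0.00107728]), 'joint_torque': array([ 7.81480107e-03, -7.14369893e+01, -5.71790993e+01,  1.02283489e-04,
        7.04520746e-03, -3.26340921e-05]), 'position': array([ 154.32723603, -553.66733881,  230.77438525]), 'tcp_rot': array([[ 9.63284156e-01,  2.68483913e-01, -1.51298251e-04],
       [ 2.68483924e-01, -9.63283619e-01,  1.02597368e-03],
       [ 1.29714301e-04, -1.02892534e-03, -9.99999462e-01]]), 'force': array([0.63138977, 0.1092681 , 0.43475472]), 'wrist_torque': array([ 0.04679863, -0.00258261, -0.06244364]), 'width': 85.45242831188148}
```

View pics/top1.png

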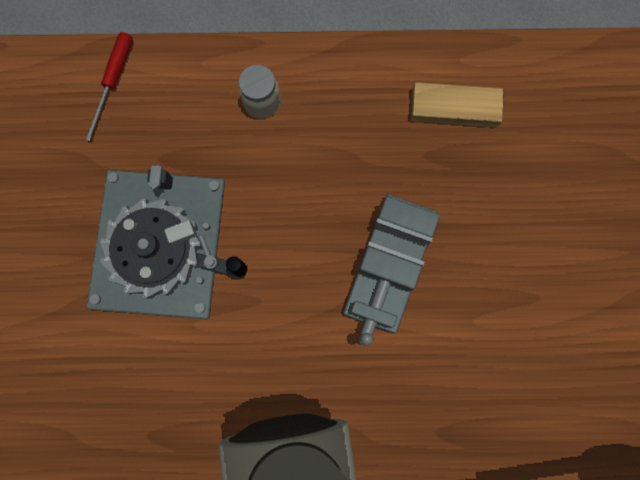

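View pics/sc1.png

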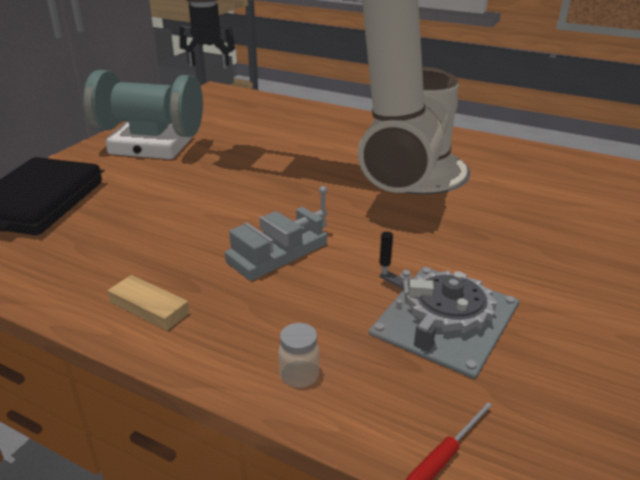

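The top view shows the hub at about (147,244), the ear at (179,232), the pointer tip at (157,195) and the grip top at (237,266). The vise is well off to the right.

Run:
```python
from h import *
P=np.load('top.npy');Q=np.load('sc.npy')
for u,v in [(144,243),(147,244),(179,232),(237,264),(237,268),(157,192),(157,185),(155,172)]: print(u,v,P[v,u].round(1))
img=cv2.imread('pics/top1.png')
R=P[150:330,80:260].reshape(-1,3)
def z(a,b): return R[(R[:,2]>a)&(R[:,2]<b)]
hub=z(72,80);print('hub',len(hub),np.median(hub,0))
g=z(95,130);print('grip',len(g),g.mean(0),g.min(0),g.max(0))
t=z(38,48);c,r=cv2.minEnclosingCircle(t[:,:2].astype(np.float32));print('teeth',c,r)
S=Q[220:300,370:400].reshape(-1,3);S=S[(S[:,2]>60)&(S[:,2]<112)&(S[:,0]<700)];print('grip scene',len(S),np.median(S,0),S.min(0),S.max(0))
cv2.imwrite('pics/crop1.png',cv2.resize(img[150:330,80:260],None,fx=3.3,fy=3.3,interpolation=cv2.INTER_CUBIC))
```

```text
144 243 [559.4 262.1  75.5]
147 244 [557.2 256.3  79.1]
179 232 [577.3 210.6  67.6]
237 264 [520.3 112.7 112.6]
237 268 [513.8 111.8 117.3]
157 192 [655.7 263.3  12.4]
157 185 [654.1 248.8  64.1]
155 172 [675.2 252.4  65.3]
hub 480 [557.56556596 261.43404016  75.74481549]
grip 228 [519.22935428 116.83400487 112.68764459] [508.66331789 106.25512107  95.19321426] [530.96136143 128.91429989 118.2036042 ]
teeth (558.3277587890625, 222.87240600585938) 121.4668960571289
grip scene 283 [529.05419919 123.64679265  85.49666372] [514.03666642 106.58970815  60.17018682] [535.98531774 132.31459021 111.86380363]
```

View pics/crop1.png

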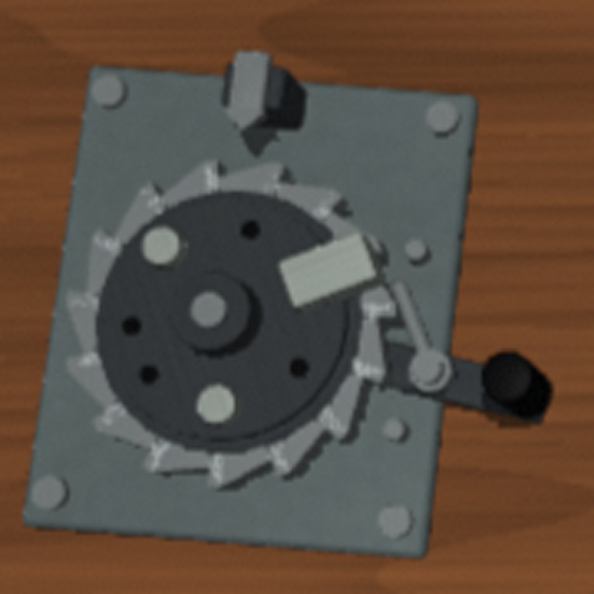

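The crop gives the hub top at crop px (208,310), the ear centre at (329,270), the grip top at (510,378) and the pointer tip at about (245,128). I'll turn these into positions and plan the approach.

```bash
cat >> h.py <<'E'
def ray(s,u,v,z):
    f=240/np.tan(np.radians(s['vfov'])/2)
    d=np.array(s['orientation'])@[(u-s['cx'])/f,(v-s['cy'])/f,1];e=np.array(s['eye'])
    return e+d*(z-e[2])/d[2]
def rows(wps,base=None):
    """wps: (x,y,z,yaw_x deg) -> rows relative to the measured (or given) pose"""
    st=bot.sense();R=st['tcp_rot'];p=st['position'];y0=np.degrees(np.arctan2(R[1,0],R[0,0]))
    for w in wps:
        d=R.T@(np.array(w[:3])-p)/1000
        print([round(float(k),4) for k in d]+[round(float(-np.radians((w[3]-y0+180)%360-180)),3)])
E
python3 - <<'E'
from h import *
s=snap('top')
k=lambda a,b:(a/3.3+80-.3,b/3.3+150-.3)
A=ray(s,*k(208,310),76);E=ray(s,*k(329,270),69);G=ray(s,*k(510,378),115);T=ray(s,*k(243,128),61)
an=lambda p:np.degrees(np.arctan2(*(p-A)[1::-1]));
for n,p in zip('AEGT',(A,E,G,T)): print(n,p.round(1),an(p).round(1),np.hypot(*(p-A)[:2]).round(1))
rows([(300,-285,231,45),(G[0],G[1],231,an(G)+180)])
E
```

```text
A [558.3 263.8  76. ] 0.0 0.0
E [577.8 209.7  69. ] -70.2 57.6
G [519.7 116.3 115. ] -104.7 152.5
T [649.3 255.3  61. ] -5.4 91.4
[0.2125, -0.2197, 0.0001, -0.514]
[0.5318, -0.5473, 0.0004, -1.043]
```

{"method": "drive_tool", "body": {"moves": [[0.53,-0.55,0,-1.04],[0.53,-0.55,0,-1.04],[0.53,-0.55,0,-1.04],[0.53,-0.55,0,-1.04],[0.53,-0.55,0,-1.04]], "jaw": 0.8}}

```text
time_s: 0.65
position: [273.5, -332.0, 231.1]
tcp_rot: [[0.517, 0.856, 0.0], [0.856, -0.517, 0.0], [0.0, 0.0, -1.0]]
force: [1.6, -0.4, -0.1]
width: 68.2
```

Run:
```python
from h import *
rows([(519,118,231,75.3)])
```

```text
[0.5121, -0.0225, 0.0002, -0.287]
```

{"method": "drive_tool", "body": {"moves": [[0.512,-0.022,0,-0.287],[0.512,-0.022,0,-0.287],[0.512,-0.022,0,-0.287],[0.512,-0.022,0,-0.287],[0.512,-0.022,0,-0.287]]}}

```text
time_s: 1.15
position: [394.7, -113.2, 231.5]
tcp_rot: [[0.259, 0.966, 0.001], [0.966, -0.259, -0.0], [-0.0, 0.001, -1.0]]
force: [1.4, -1.5, -0.0]
width: 68.2
```

Run:
```python
from h import *
rows([(519,118,231,75.3)])
```

```text
[0.2555, 0.0601, 0.0005, -0.006]
```

{"method": "drive_tool", "body": {"moves": [[0.2555,0.06,0,-0.006],[0.2555,0.06,0,-0.006],[0.2555,0.06,0,-0.006],[0.2555,0.06,0,-0.006],[0.2555,0.06,0,-0.006]]}}

```text
time_s: 1.65
position: [513.0, 107.3, 231.2]
tcp_rot: [[0.253, 0.968, 0.0], [0.968, -0.253, 0.0], [0.0, 0.0, -1.0]]
force: [1.6, -0.9, 1.3]
width: 68.7
```

{"method": "drive_tool", "body": {"moves": [[0.013,0.003,0,0],[0.013,0.003,0,0],[0.013,0.003,0,0]]}}

```text
time_s: 1.95
position: [518.4, 116.4, 231.0]
tcp_rot: [[0.253, 0.967, -0.001], [0.967, -0.253, -0.0], [-0.0, -0.001, -1.0]]
force: [-0.4, -1.0, 0.3]
width: 68.2
```

Run:
```python
from h import *
snap('wrist','w1.png')
rows([(519,118,231,75.3),(519,118,130,75.3),(519,118,75,75.3)])
```

```text
[0.0022, 0.0001, 0.0003, -0.0]
[0.0022, 0.0001, 0.1013, -0.0]
[0.0022, 0.0001, 0.1563, -0.0]
```

View pics/w1.png

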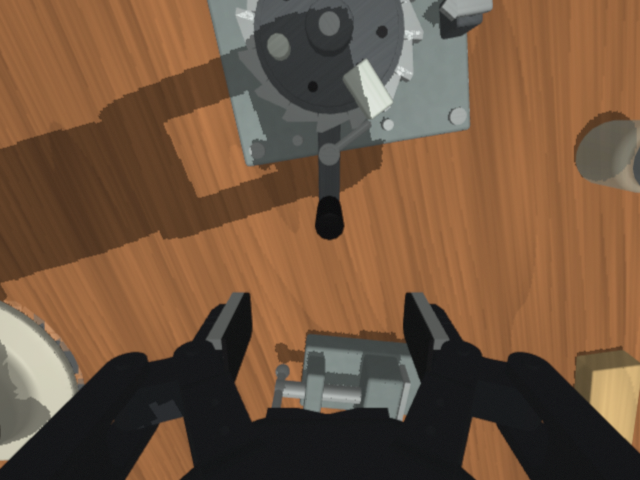

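The grip is centred between the fingers at column ~329. I'll descend around it.

{"method": "drive_tool", "body": {"moves": [[0.002,0,0.05,0],[0.002,0,0.09,0],[0.002,0,0.12,0],[0.002,0,0.153,0],[0.002,0,0.153,0]]}}

```text
time_s: 2.5
position: [516.9, 117.3, 75.0]
tcp_rot: [[0.255, 0.967, -0.006], [0.967, -0.255, -0.0], [-0.002, -0.006, -1.0]]
force: [-0.5, 0.4, 1.8]
width: 68.2
```

{"method": "drive_tool", "body": {"moves": [[0,0,0,0],[0,0,0,0],[0,0,0,0],[0,0,0,0],[0,0,0,0]], "jaw": 0.2, "grip_force": 30}}

```text
time_s: 3.0
position: [520.1, 118.7, 80.2]
tcp_rot: [[0.253, 0.967, 0.003], [0.967, -0.253, -0.0], [0.001, 0.003, -1.0]]
force: [-0.8, -3.1, 9.9]
width: 22.9
```

Run:
```python
from h import *
s=snap('wrist');print(s['eye'],bot.sense()['position'],bot.sense()['width'])
```

```text
[540.08881149 195.17237256 223.25138678] [520.13538585 118.64790912  80.16332317] 23.349571507629506
```

{"method": "drive_tool", "body": {"moves": [[0.0008,0.0157,0,-0.105],[0.0033,0.0312,0,-0.209],[0.0073,0.0464,0,-0.314],[0.0106,0.0556,0,-0.38],[0.0106,0.0556,0,-0.38]]}}

```text
time_s: 3.55
position: [577.5, 115.1, 80.2]
tcp_rot: [[-0.126, 0.992, 0.003], [0.992, 0.126, 0.0], [-0.0, 0.003, -1.0]]
force: [-0.8, -1.1, 10.5]
width: 22.9
```

```bash
cat >> h.py <<'E'
def stat():
    st=bot.sense();p=st['position'];A=np.array([558,262.5]);d=p[:2]-A
    R=st['tcp_rot'];ph=np.degrees(np.arctan2(d[1],d[0]));a=np.radians(ph);F=st['force']
    print('t',round(st['time_s'],2),'phi',ph.round(1),'r',np.hypot(*d).round(1),'z',p[2].round(1),'yaw-180',(np.degrees(np.arctan2(R[1,0],R[0,0]))-180).round(1),'Frad',(F[:2]@[np.cos(a),np.sin(a)]).round(1),'Ftan',(F[:2]@[-np.sin(a),np.cos(a)]).round(1),'Fz',F[2].round(1),'w',round(st['width'],1))
E
python3 -c "
from h import *
stat()"
```

```text
t 3.55 phi -82.5 r 148.7 z 80.2 yaw-180 -82.7 Frad 1.0 Ftan -0.9 Fz 10.5 w 22.9
```

{"method": "drive_tool", "body": {"moves": [[0.0003,0.0079,0,-0.052],[0.0005,0.0118,0,-0.079],[0.0005,0.0118,0,-0.079]]}}

```text
time_s: 3.85
position: [588.5, 116.9, 80.2]
tcp_rot: [[-0.203, 0.979, 0.003], [0.979, 0.203, 0.0], [-0.0, 0.003, -1.0]]
force: [-1.2, -0.2, 9.2]
width: 23.3
```

```bash
python3 -c "
from h import *
stat();s=snap('top','t2.png');c=s['image'][150:330,80:260];cv2.imwrite('pics/c2.png',cv2.resize(c,None,fx=3.3,fy=3.3,interpolation=cv2.INTER_CUBIC))"
```

```text
t 3.85 phi -78.2 r 148.7 z 80.2 yaw-180 -78.3 Frad -0.1 Ftan -1.2 Fz 9.2 w 23.3
```

View pics/c2.png

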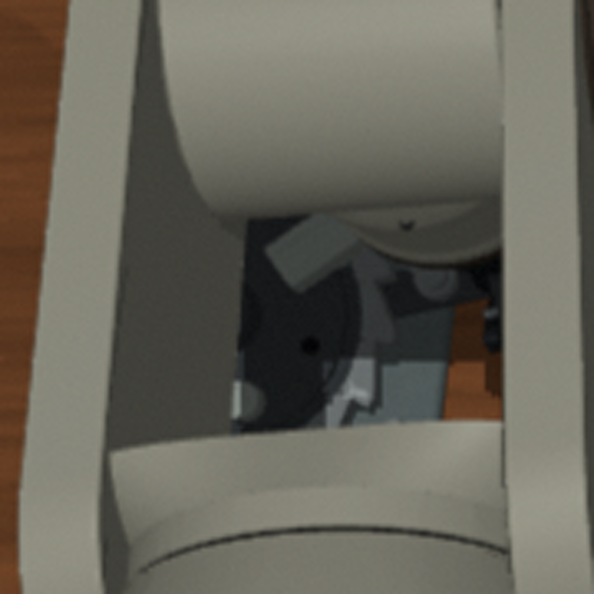

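Through the arm, the ear can be seen at about crop px (315,253), so it has advanced. There is no stop force yet, so I'll creep on.

{"method": "drive_tool", "body": {"moves": [[0,0.0026,0,-0.017],[0,0.0026,0,-0.017],[0,0.0026,0,-0.017]]}}

```text
time_s: 4.2
position: [590.2, 117.3, 80.2]
tcp_rot: [[-0.218, 0.976, 0.001], [0.976, 0.218, -0.0], [-0.001, 0.001, -1.0]]
force: [-5.7, -1.9, 11.3]
width: 23.1
```

```bash
python3 -c "
from h import *
stat()"
```

```text
t 4.2 phi -77.5 r 148.7 z 80.2 yaw-180 -77.4 Frad 0.6 Ftan -6.0 Fz 11.3 w 23.1
```

{"method": "drive_tool", "body": {"moves": [[0,0.0026,0,-0.017],[0,0.0026,0,-0.017],[0,0.0026,0,-0.017]]}}

```text
time_s: 4.5
position: [590.3, 117.5, 80.0]
tcp_rot: [[-0.235, 0.972, -0.004], [0.972, 0.235, -0.001], [-0.0, -0.004, -1.0]]
force: [-30.6, -7.7, 24.0]
width: 22.9
```

```bash
python3 -c "
from h import *
stat()"
```

```text
t 4.5 phi -77.4 r 148.6 z 80.0 yaw-180 -76.4 Frad 0.8 Ftan -31.5 Fz 24.0 w 22.9
```

The front stop is confirmed at φ≈-77.5°. Now I'll swing back.

{"method": "drive_tool", "body": {"moves": [[0.0015,-0.0209,0,0.14],[0.0058,-0.0413,0,0.279],[0.013,-0.061,0,0.419],[0.0228,-0.0795,0,0.559],[0.0286,-0.0882,0,0.628]]}}

```text
time_s: 5.0
position: [499.6, 125.6, 80.1]
tcp_rot: [[0.386, 0.922, 0.003], [0.922, -0.386, 0.001], [0.002, 0.002, -1.0]]
force: [3.5, 1.7, 4.2]
width: 23.4
```

{"method": "drive_tool", "body": {"moves": [[0,-0.0026,0,0.017],[0,-0.0026,0,0.017],[0,-0.0026,0,0.017]]}}

```text
time_s: 5.3
position: [499.4, 125.7, 80.1]
tcp_rot: [[0.397, 0.918, 0.005], [0.918, -0.397, -0.0], [0.002, 0.005, -1.0]]
force: [9.0, -4.7, 1.7]
width: 22.5
```

```bash
python3 -c "
from h import *
stat()
s=snap('wrist','w2.png')"
```

```text
t 5.3 phi -113.2 r 148.8 z 80.1 yaw-180 -113.4 Frad 0.8 Ftan 10.2 Fz 1.7 w 22.5
```

View pics/w2.png

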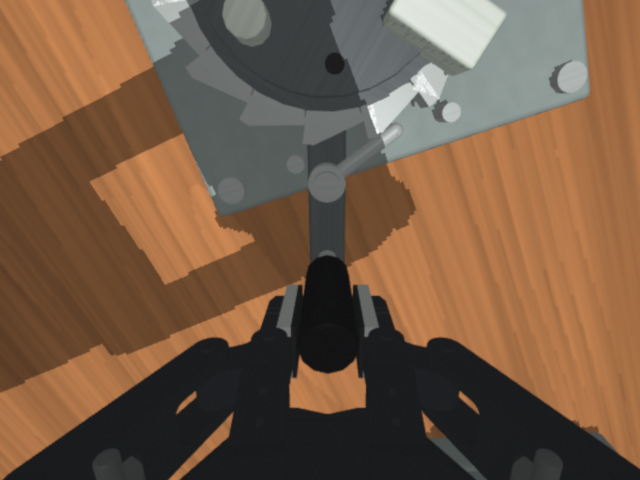

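```bash
python3 -c "
from h import *
s=snap('wrist');A=np.array([558,262.5])
for u,v in [(505,14),(472,45),(488,30)]:
  p=ray(s,u,v,69);print(p.round(1),np.degrees(np.arctan2(*(p[:2]-A)[::-1])).round(1),np.hypot(*(p[:2]-A)).round(1))
g=s['image'];cv2.imwrite('pics/w2c.png',cv2.resize(g[0:110,340:540],None,fx=4,fy=4))"
```

```text
[611.9 208.3  69. ] -45.1 76.4
[597.  202.9  69. ] -56.8 71.2
[604.3 205.5  69. ] -50.9 73.4
```

{"method": "drive_tool", "body": {"moves": [[0.0015,0.0209,0,-0.14],[0.0058,0.0413,0,-0.279],[0.013,0.061,0,-0.419],[0.0228,0.0795,0,-0.559],[0.0286,0.0882,0,-0.628]]}}

```text
time_s: 5.9
position: [591.0, 117.5, 80.0]
tcp_rot: [[-0.224, 0.975, 0.0], [0.975, 0.224, 0.0], [0.0, 0.0, -1.0]]
force: [-86.1, -13.6, 44.4]
width: 23.3
```

```bash
python3 -c "
from h import *
stat()"
```

```text
t 5.9 phi -77.2 r 148.7 z 80.0 yaw-180 -77.1 Frad -5.8 Ftan -87.0 Fz 44.4 w 23.3
```

The contact with the stop was firmer than I wanted (87 N). I'll swing back now and take the last stroke slower.

{"method": "drive_tool", "body": {"moves": [[0.0008,-0.0157,0,0.105],[0.0048,-0.0376,0,0.253],[0.013,-0.061,0,0.419],[0.0218,-0.0778,0,0.545],[0.0256,-0.0838,0,0.593]]}}

```text
time_s: 6.4
position: [501.7, 124.4, 79.7]
tcp_rot: [[0.369, 0.929, 0.002], [0.929, -0.369, 0.0], [0.001, 0.001, -1.0]]
force: [0.4, -1.1, 0.6]
width: 22.8
```

{"method": "drive_tool", "body": {"moves": [[0.0001,-0.0039,0,0.026],[0.0002,-0.006,0,0.04],[0.0002,-0.006,0,0.04]]}}

```text
time_s: 6.7
position: [499.3, 125.6, 79.7]
tcp_rot: [[0.401, 0.916, 0.005], [0.916, -0.401, -0.001], [0.001, 0.006, -1.0]]
force: [12.3, -9.4, -0.3]
width: 23.1
```

```bash
python3 -c "
from h import *
stat()
s=snap('wrist','w3.png')"
```

```text
t 6.7 phi -113.2 r 149.0 z 79.7 yaw-180 -113.6 Frad 3.8 Ftan 15.0 Fz -0.3 w 23.1
```

View pics/w3.png

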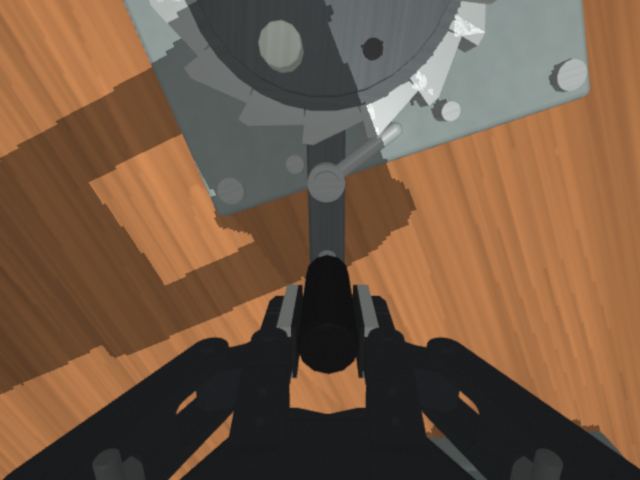

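The boss moved from (245,20) to (280,45), which is one tooth. The ear should now be about 24° short. This is the final stroke, with a gentle finish.

{"method": "drive_tool", "body": {"moves": [[0.0008,0.0157,0,-0.105],[0.0048,0.0376,0,-0.253],[0.013,0.061,0,-0.419],[0.0201,0.075,0,-0.524],[0.0227,0.0794,0,-0.558]]}}

```text
time_s: 7.25
position: [581.1, 115.4, 79.6]
tcp_rot: [[-0.15, 0.989, 0.002], [0.989, 0.15, 0.001], [0.0, 0.002, -1.0]]
force: [-3.1, -0.2, 13.9]
width: 23.5
```

{"method": "drive_tool", "body": {"moves": [[0.0001,0.003,0,-0.02],[0.0002,0.006,0,-0.04],[0.0003,0.009,0,-0.06],[0.0003,0.0105,0,-0.07],[0.0003,0.0105,0,-0.07]]}}

```text
time_s: 7.75
position: [590.2, 117.1, 79.7]
tcp_rot: [[-0.214, 0.977, 0.002], [0.977, 0.214, 0.0], [-0.0, 0.002, -1.0]]
force: [-0.8, -1.2, 9.3]
width: 23.3
```

```bash
python3 -c "
from h import *
stat()"
```

```text
t 7.75 phi -77.5 r 148.9 z 79.7 yaw-180 -77.6 Frad 1.0 Ftan -1.0 Fz 9.3 w 23.3
```

Almost at the stop. I'll push on until it is in firm contact.

{"method": "drive_tool", "body": {"moves": [[0,0.001,0,0],[0,0.002,0,0],[0,0.003,0,0],[0,0.003,0,0]]}}

```text
time_s: 8.15
position: [590.4, 117.1, 79.6]
tcp_rot: [[-0.214, 0.977, -0.004], [0.977, 0.214, -0.001], [-0.0, -0.004, -1.0]]
force: [-29.9, -8.8, 24.8]
width: 23.2
```

```bash
python3 -c "
from h import *
stat()"
```

```text
t 8.15 phi -77.4 r 148.9 z 79.6 yaw-180 -77.6 Frad 2.1 Ftan -31.1 Fz 24.8 w 23.2
```

At the stop. I'll relax the push, open and rise straight up.

{"method": "drive_tool", "body": {"moves": [[0,-0.001,0,0],[0,-0.002,0,0],[0,-0.0023,0,0],[0,-0.0023,0,0]]}}

```text
time_s: 8.55
position: [590.3, 117.1, 79.6]
tcp_rot: [[-0.214, 0.977, 0.001], [0.977, 0.214, -0.0], [-0.0, 0.001, -1.0]]
force: [-6.0, -2.5, 11.5]
width: 23.0
```

{"method": "drive_tool", "body": {"moves": [[0,0,0,0],[0,0,0,0],[0,0,0,0],[0,0,0,0],[0,0,0,0]], "jaw": 0.8}}

```text
time_s: 9.05
position: [589.9, 117.4, 78.3]
tcp_rot: [[-0.213, 0.977, -0.0], [0.977, 0.213, 0.0], [0.0, -0.0, -1.0]]
force: [-0.2, 0.1, -0.5]
width: 68.1
```

{"method": "drive_tool", "body": {"moves": [[0,0,-0.02,0],[0,0,-0.06,0],[0,0,-0.1,0],[0,0,-0.15,0],[0,0,-0.15,0]]}}

```text
time_s: 9.55
position: [591.7, 117.5, 235.5]
tcp_rot: [[-0.214, 0.977, 0.01], [0.977, 0.214, 0.001], [-0.001, 0.01, -1.0]]
force: [0.7, 0.0, -0.6]
width: 68.0
```

{"method": "drive_tool", "body": {"moves": [[-0.04,0,0,0],[-0.08,0,0,0],[-0.12,0,0,0],[-0.16,0,0,0],[-0.2,0,0,0]]}}

```text
time_s: 10.05
position: [632.7, -79.7, 228.3]
tcp_rot: [[-0.213, 0.977, 0.0], [0.977, 0.213, 0.0], [0.0, 0.0, -1.0]]
force: [-0.1, -0.1, 0.8]
width: 68.5
```

{"method": "drive_tool", "body": {"moves": [[-0.04,0,0,0],[-0.08,0,0,0],[-0.12,0,0,0],[-0.12,0,0,0]]}}

```text
time_s: 10.45
position: [658.2, -199.9, 227.2]
tcp_rot: [[-0.21, 0.978, -0.001], [0.978, 0.21, -0.0], [-0.0, -0.001, -1.0]]
force: [1.2, 0.4, -1.4]
width: 68.0
```

```bash
python3 -c "
from h import *
stat();s=snap('top','t3.png');c=s['image'][150:330,80:260];cv2.imwrite('pics/c3.png',cv2.resize(c,None,fx=3.3,fy=3.3,interpolation=cv2.INTER_CUBIC))"
```

```text
t 10.45 phi -77.8 r 473.1 z 227.2 yaw-180 -77.9 Frad -0.1 Ftan 1.3 Fz -1.4 w 68.0
```

View pics/c3.png

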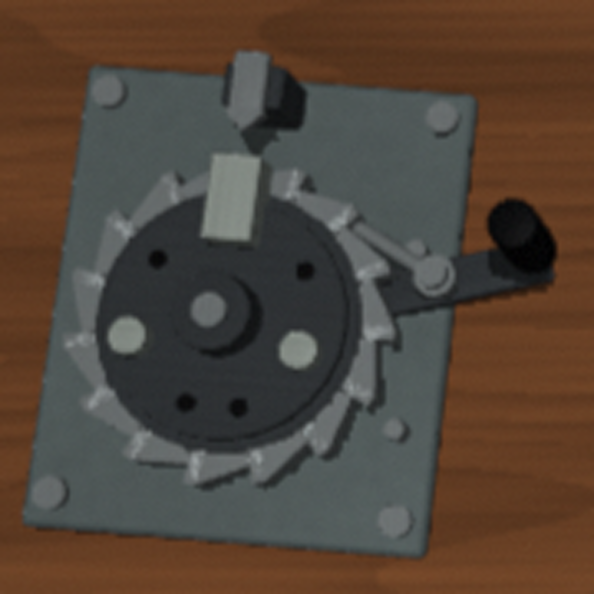

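```bash
python3 -c "
from h import *
s=snap('top');k=lambda a,b:(a/3.3+80-.3,b/3.3+150-.3)
A=ray(s,*k(208,310),76)
for n,a,b,z in [('out',236.5,155,69),('in',226.5,240,69),('c',231,198,69),('tip',243,128,61),('grip',518,226,115)]:
  p=ray(s,*k(a,b),z);print(n,p.round(1),np.degrees(np.arctan2(*(p-A)[1::-1])).round(1))
P=cloud(s);R=P[150:330,80:260].reshape(-1,3);e=R[(R[:,2]>66)&(R[:,2]<71)&(R[:,0]>585)&(R[:,0]<640)];print(len(e),e.mean(0),np.degrees(np.arctan2(*(e.mean(0)-A)[1::-1])))
"
```

```text
out [634.1 255.5  69. ] -6.3
in [592.9 258.6  69. ] -8.6
c [613.1 257.3  69. ] -6.8
tip [649.3 255.3  61. ] -5.4
grip [588.4 113.8 115. ] -78.6
348 [613.49117317 256.33372677  68.54613424] -7.731030648782451
```

The top view shows the ear at the pointer to within about 1–2°, limited by parallax. One close wrist look from above, with the TCP still at z≈227, will settle it.

{"method": "drive_tool", "body": {"moves": [[0.04,0.005,0,0],[0.085,0.01,0,0],[0.13,0.015,0,0],[0.175,0.02,0,0],[0.22,0.03,0,0]]}}

```text
time_s: 11.05
position: [639.4, 28.9, 228.9]
tcp_rot: [[-0.214, 0.977, 0.001], [0.977, 0.214, 0.0], [0.0, 0.001, -1.0]]
force: [0.6, -0.6, 0.2]
width: 68.4
```

{"method": "drive_tool", "body": {"moves": [[0.04,0.005,0,0],[0.08,0.01,0,0],[0.12,0.015,0,0],[0.16,0.02,0,0],[0.16,0.02,0,0]]}}

```text
time_s: 11.55
position: [624.3, 192.2, 228.6]
tcp_rot: [[-0.219, 0.976, 0.0], [0.976, 0.219, 0.001], [0.001, 0.0, -1.0]]
force: [-0.4, 0.1, 0.4]
width: 68.3
```

```bash
python3 -c "
from h import *
stat();s=snap('wrist','w4.png');import pickle;pickle.dump(s,open('w4.pkl','wb'));print(s['eye'],bot.sense()['position'])"
```

```text
t 11.55 phi -46.7 r 96.6 z 228.6 yaw-180 -77.4 Frad -0.4 Ftan -0.2 Fz 0.4 w 68.3
[607.13102715 269.13862779 371.74721884] [624.73916355 189.96433142 228.54271453]
```

View pics/w4.png

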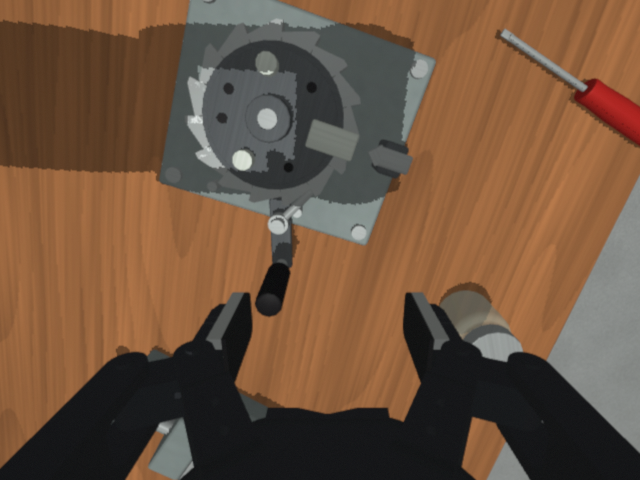

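Here the hub is at (267,118), the ear spans (310..357, 120..160) and the pointer tip is at about (370,155). I'll fit them from the depth data.

```bash
python3 -c "
from h import *
import pickle
s=pickle.load(open('w4.pkl','rb'));P=cloud(s)
def sel(u0,u1,v0,v1,a,b):
  R=P[v0:v1,u0:u1].reshape(-1,3);return R[(R[:,2]>a)&(R[:,2]<b)]
h=sel(240,300,90,145,73,79);(c,_,_)=cv2.fitEllipse(cv2.convexHull(h[:,:2].astype(np.float32)));print('hub',c)
e=sel(295,365,110,170,66,72)[:,:2].astype(np.float32);r=cv2.minAreaRect(e);print('ear',len(e),r,e.mean(0))
p=sel(360,415,130,185,58,72);print('ptr',len(p));i=p[:,0].argsort()[:8];print(p[i].round(1))
c=np.array(c);an=lambda q:np.degrees(np.arctan2(*(q[:2]-c)[::-1]))
print('ear ang',an(np.array(r[0])),'ptr ang mean',an(p.mean(0)),'tip',an(p[i].mean(0)))
cv2.imwrite('pics/w4c.png',cv2.resize(s['image'][80:200,240:420],None,fx=4.4,fy=4.4,interpolation=cv2.INTER_CUBIC))"
```

```text
hub (558.80859375, 262.47772216796875)
ear 1403 ((614.5291748046875, 257.01617431640625), (24.020055770874023, 41.97988510131836), 84.43669891357422) [614.34753 257.23984]
ptr 858
[[647.7 254.4  62.9]
 [648.2 254.7  66.2]
 [648.4 253.9  66. ]
 [648.4 253.4  59.4]
 [648.8 253.   64.8]
 [649.  255.2  58.6]
 [649.1 254.9  65.5]
 [649.4 255.6  62. ]]
ear ang -5.598061942900663 ptr ang mean -5.1454668412444855 tip -5.148184094371479
```

View pics/w4c.png

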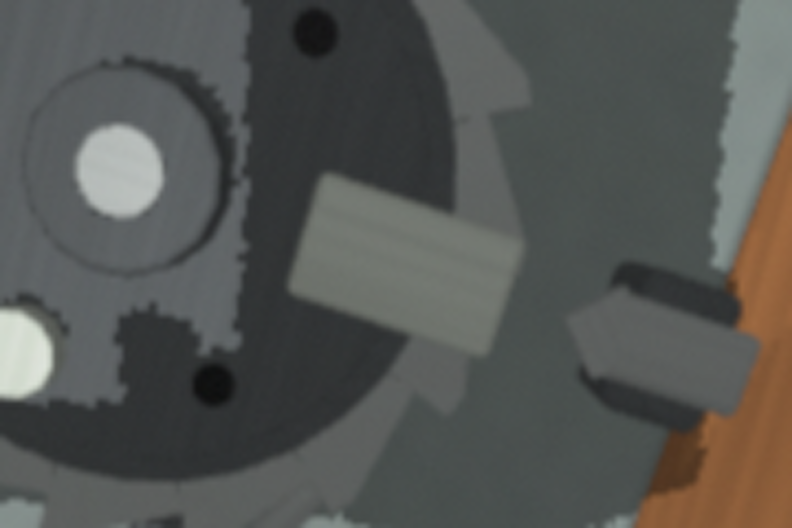

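The ear is at -5.6° and the pointer at -5.1°, so they are aligned within measurement error, and the robot is clear. Handing in.

```bash
python3 -c "
from h import *
stat();print(bot.job_done())"
```

```text
t 11.6 phi -47.4 r 98.6 z 228.5 yaw-180 -77.4 Frad 0.6 Ftan 1.0 Fz -0.1 w 68.6
the job is handed in; nothing more can be done
None
```

The square ear now points at the fixed pointer, and I handed the job in at 11.6 s of the 48 s allowed. I gripped the lever handle and pumped it through three forward strokes, pushing each one to the front stop and swinging back to the back stop in between. Then I eased off, opened the jaws and lifted straight up.

- **Alignment:** a close wrist view with depth put the ear at -5.6° and the pointer at about -5.1° about the dial's axis. The 0.4–0.5° gap is within measurement error. The overhead view was coarser and disagreed by 1–2° (ear -6.8° to -7.7°, pointer -5.4°), mainly from parallax and an uncertain axis position.
- **Lever:** the overhead view after release put the handle at about -78.6°. By the arm's own reading the stop is at about -77.5°. That difference is also within the error of that view.
- **Forces:** the second stroke hit the front stop harder than I wanted, with about 87 N read sideways on the wrist (about 98 N in total, limit 120 N). I took the last stroke more slowly, and it read about 31 N sideways at the stop (about 40 N in total). These are readings at the end of each move, so brief peaks in between could have been higher.
- **Contact:** I moved only the lever; the arm did not touch the toothed table or the flange. The robot was clear of everything at hand-in, with about 1 N on the wrist and the fingertips 228 mm up.

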